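# Lay out the engine-service kit in its tray

## Task

Lay out the engine-service kit in the red tray: set the white oil filter, the ball bearing, the red feeler-gauge tin and the black folding hex-key set each fully down in the foam pocket cut for it, flat and the same way up as now. The larger round pocket is the oil filter's, the smaller the bearing's; the wide rectangle is the tin's, the narrow one the hex keys'. Leave the similar-looking metal piston and roll of black tape where they are.

Things in the scene. Friction and masses are not known exactly. Their poses are not given: they have to be found in the camera images.
- piston_centre (a point): LOOK-ALIKE of the oil filter: pale grey metal engine piston, a cup-like cylinder 66 mm across and 58 mm tall, standing with its open end up; the point is its centre, half-way up; stays where it is (a second piston far at the back left belongs to the room)
- bearing_centre (a point): grey metal ball bearing lying flat, a ring 52 mm across and 15 mm thick; the point is its centre, half-way up (7.5 mm)
- tin_centre (a point): flat red feeler-gauge tin with a pale label, 52 (x) x 87 (y) x 21 mm (z), lying flat; its gripped body is 50 x 84 mm and 18 mm tall; the point is its centre, 10.5 mm above its underside; y runs along its length
- keys_centre (a point): black folding hex-key set, two long black plates joined at the ends, 28 (x) x 85 (y) x 26 mm (z); the point is its centre, half-way up (13 mm); y runs along its length
- filter_centre (a point): white oil filter, a cylinder with a domed closed top and a printed label, 69 mm across, 76 mm tall, standing upright; the point is its centre, half-way up (38 mm above its underside). 0.32 kg
- tape_centre (a point): LOOK-ALIKE of the bearing: roll of black tape with a brown core, 57 mm across, 19 mm thick, lying flat; the point is its centre, half-way up; stays where it is
- pocket_filter (a point): the larger round pocket, 84 mm across. Each of the four pockets is sunk 5 mm into its own dark foam tile (94 x 114 mm), with a bright yellow floor. The four tiles fill a fixed shallow red tray 197 x 236 mm two by two, in any arrangement; the tray's rim is level with the tiles' tops, 12 mm above the bench. The point is the centre of the pocket's floor, 7 mm above the bench; x and y along the tile's sides, y along its longer side, z up
- pocket_bearing (a point): the smaller round pocket, 66 mm across, yellow floor, 5 mm deep; the point is the centre of its floor, axes as for the others. Mind the fixed red toolbox (about 180 mm tall, taller with its handle) at the back right: it covers x 0.53 to 0.76 m, y -0.28 to 0.12 m, so travel round its front or above it
- pocket_tin (a point): the wide rectangular pocket, 66 (x) x 99 mm (y), yellow floor, 5 mm deep; the point is the centre of its floor, y runs along its length
- pocket_keys (a point): the narrow rectangular pocket, 44 (x) x 98 mm (y), yellow floor, 5 mm deep; the point is the centre of its floor, y runs along its length
Not all that is in view belongs to the job. Leave any purple look-alike of the part that bears keys_centre alone.

How it is judged (in metres and radians):
At the end, for the whole second after the job is handed in: Each of the four parts lies in its own pocket: centre within 13 mm (horizontally), on its floor within 3 mm, level and same way up (0.1 rad), tin and keys along their pockets (0.25 rad, either way round), at rest; piston and tape within 20 mm of their starts (horizontal distance between filter_centre and pocket_filter below 0.013 m and z of filter_centre in the frame of pocket_filter below 0.041 m and angle between each of filter_centre, bearing_centre, tin_centre, keys_centre's own z axis and vertical below 0.1 rad and linear speed of each of filter, bearing, tin, keys below 0.02 m/s and horizontal distance between bearing_centre and pocket_bearing below 0.013 m and z of bearing_centre in the frame of pocket_bearing below 0.0105 m and horizontal distance between tin_centre and pocket_tin below 0.013 m and z of tin_centre in the frame of pocket_tin below 0.0135 m and angle between the y axis of tin_centre and the y axis of pocket_tin, either way round below 0.25 rad and horizontal distance between keys_centre and pocket_keys below 0.013 m and z of keys_centre in the frame of pocket_keys below 0.016 m and angle between the y axis of keys_centre and the y axis of pocket_keys, either way round below 0.25 rad and distance of each of piston_centre, tape_centre from where it was at the start of the episode below 0.02 m); the robot touches nothing.
It fails at once if the piston is moved by more than 20 mm (distance of piston_centre from where it was at the start of the episode above 0.02 m).
It fails at once if the tape roll is moved by more than 20 mm (distance of tape_centre from where it was at the start of the episode above 0.02 m).
It also fails if it takes over 99 s, if anything falls off the work surface, if the arm or the gripper's body presses on something with over 40 N, if the wrist force passes 120 N, or if a joint passes its speed limit or range.

## Robot

A 6-joint arm with a two-finger parallel gripper is mounted at the origin on a cart in front of the work surface, level with it; the furniture and walls round the work are solid. World frame = base frame: x ahead of the robot, y to its left, z up, the work surface at z = 0. Lengths are in m, angles in degrees, forces in N, time in s.
With the tool pointing down it reaches from about 0.4 to 0.825 m from the base axis. Payload 7 kg.
Tool frame: the origin (TCP) lies between the finger pads; the fingertips stand 22 mm ahead of it and the grasp point (between the pads) lies 3 mm ahead of it; z points along the fingers, y is the line along which they close (so a half turn about z gives the same grasp; the last joint's range is limited). The gripper opens to 88 mm and grips with 3 to 60 N. Pads are 19 mm wide; open, the fingers measure 130 mm over their backs; the gripper's body (78 mm by 193 mm) begins 47 mm behind the grasp point.
Start: joints at [80.965, 20.546, 0.682, 0, -70.136, -16.507], TCP at [0.291, 0.609, 0.249] pointing down, gripper open.
Joint ranges: [-176.03, 176.03], [-82.01, 121.73], [-58.28, 71.71], [-173.87, 95.51], [-174.79, -0.11], [-173.66, 173.66]. Speed limits (degrees/s): [136.94, 136.94, 172.46, 180, 180, 180].

## Interface

Orientations are given as [roll, pitch, yaw] about the fixed x, y, z axes, in that order (R = Rz(yaw) Ry(pitch) Rx(roll)).
In Python, from plant import ctrl gives the robot as it stands.
- The arm moves only by the tool apply_moves, never from a script. Its argument "targets" is a list of rows, each an object with "travel": the shift along the tool's x, y, z in mm, a list of three; "roll": the turn about the tool's z in degrees; "jaw": the finger opening in mm, from 0 to 87.6. In form: [{"travel": [tx, ty, tz], "roll": roll, "jaw": jaw}, ...]. A call has 1 to 10 rows; each row shifts and turns the commanded pose from where the row before left it, along the tool's axes as they then stand; what a row does not reach is not made up. A row lasts 1/10 s, in which the tool goes at most 50 mm and 8.59 degrees, less where a joint would pass 70% of its speed; a pose out of reach is approached as far as the arm can. A call with a gripper value outside its range is refused whole. The fingers move at their own pace and stop on an object; the grip force is fixed at half the most. Time passes only in rows, so rows that do not move let the fingers close. It gives the time, the measured TCP pose, the force, the opening and the grip force at its end, in the units of the state.
- ctrl.get_obs(): the state, without advancing time (a new reading comes with each control period).
- ctrl.snapshot(name): name is "side" or "top" or "wrist"; returns the picture (480x640x3 uint8, red, green, blue); there is no depth.
- ctrl.calibration(name): a dict with "K" (3x3 intrinsics, pixels), "dist_coeffs" ([k1, k2, p1, p2, k3] as OpenCV has them; the pictures are not rectified), "extrinsics" (4x4, takes a point from camera to world coordinates); the wrist camera has in their place "hand_eye" (4x4, takes a point from camera to tool coordinates, whose origin is the TCP and whose axes are the flange's). Camera axes: x right, y down, z forward; pixel columns grow to the right and rows downward; lengths in m; the calibration is good to about 2 mm. A picture is of the moment at which its call begins: read the wrist's pose just before it. calibration takes no time and is no camera call.
- ctrl.close_job(): hands the job in; it is judged then, once.
The state is a dict: "clock": time; "joint_pos": joint angles; "qvel": joint speeds; "tau": joint torques, N m; "tool_pos": TCP position; "orientation": TCP orientation; "force": force on the tool from outside, world axes, zero at the start; "moment": the same for the moment, N m; "opening": finger opening in m; "gripper_force": force on a finger pad.
Only numpy, scipy, OpenCV 4.12 (cv2) and the standard library are available. Lean on these libraries where they do the work, as an engineer would, in place of code of your own. Each camera call takes 0.05 s, during which the arm holds its last target. There are 200 camera calls.

## Working session

There is one attempt and no reset: what is moved stays moved. The work goes in short steps, Python scripts to look and compute and a tool call to move; the robot and the scene stay as the last step left them, time stands still between calls to the robot, and variables do not carry over. Pictures are saved under pics/ and viewed, at most 14 in all, crops included, and the job is handed in when it is done.

Besides the shell and the picture viewer there is one more tool, called as name(argument=value, ...), one argument or row to a line, values as JSON. apply_moves: Moves the arm, as the interface text tells. Its arguments: {"type":"object","properties":{"targets":{"type":"array","items":{"type":"object","properties":{"travel":{"type":"array","items":{"type":"number"}},"roll":{"type":"number"},"jaw":{"type":"number"}}}}},"required":["targets"]}

```bash
mkdir -p pics
python3 - <<'E'
from plant import ctrl
import cv2,json
print(ctrl.get_obs())
for n in("top","side"):
    cv2.imwrite(f"pics/{n}0.png",ctrl.snapshot(n)[:,:,::-1])
for n in("top","side","wrist"):
    print(n,ctrl.calibration(n))
E
```

```text
{'clock': 0.0, 'joint_pos': array([ 8.09668026e+01,  2.05918775e+01,  6.32859491e-01, -1.97560972e-02,
       -7.01360884e+01, -1.65077784e+01]), 'qvel': array([-0.01182179,  0.03435686,  0.05063958,  0.07557921,  0.03025768,
       -0.02679693]), 'tau': array([ 1.12059966e-03, -5.82713699e+01,  2.93068725e+01,  6.99735671e+00,
        7.16081529e-03, -1.50202518e-04]), 'tool_pos': array([0.29084801, 0.60861254, 0.24761187]), 'orientation': array([ 1.79903536e+02, -9.22027478e-03, -2.55476963e+01]), 'force': array([-0.11113776, -0.34702942, -0.48655486]), 'moment': array([0.01202548, 0.02006175, 0.00562822]), 'gripper_force': 0.0, 'opening': 0.0876240959097167}
top {'K': array([[589.05582266,   0.        , 314.51354279],
       [  0.        , 589.05582266, 238.13396223],
       [  0.        ,   0.        ,   1.        ]]), 'dist_coeffs': array([-0.08814025,  0.        ,  0.        ,  0.        ,  0.        ]), 'extrinsics': array([[ 0.01582547, -0.99629392,  0.08454571,  0.4381617 ],
       [-0.9996414 , -0.01759188, -0.02018901,  0.16736695],
       [ 0.02160151, -0.08419589, -0.996
[... 503 characters left out ...]
9497, -0.41446605,  0.65818024],
       [ 0.        ,  0.        ,  0.        ,  1.        ]])}
wrist {'K': array([[360.32532862,   0.        , 321.47318459],
       [  0.        , 360.32532862, 238.59329224],
       [  0.        ,   0.        ,   1.        ]]), 'dist_coeffs': array([0.01266961, 0.        , 0.        , 0.        , 0.        ]), 'hand_eye': array([[-6.16930168e-04, -9.62477551e-01, -2.71360615e-01,
         7.33199148e-02],
       [ 9.99999608e-01, -7.66017394e-04,  4.43485948e-04,
        -2.65896583e-04],
       [-6.34712220e-04, -2.71360235e-01,  9.62477647e-01,
        -1.35833811e-01],
       [ 0.00000000e+00,  0.00000000e+00,  0.00000000e+00,
         1.00000000e+00]])}
```

View pics/top0.png

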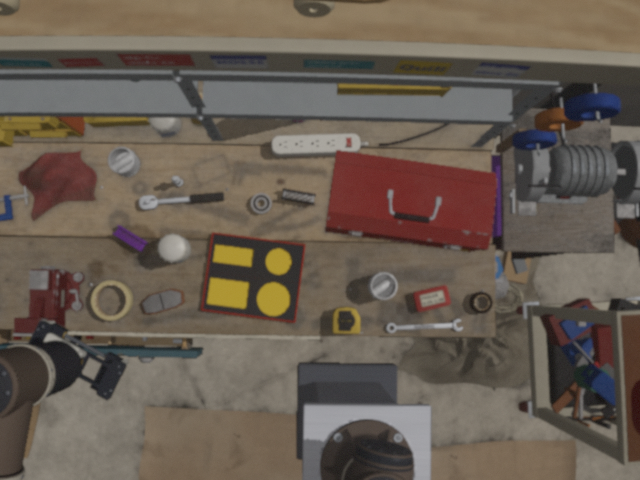

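View pics/side0.png

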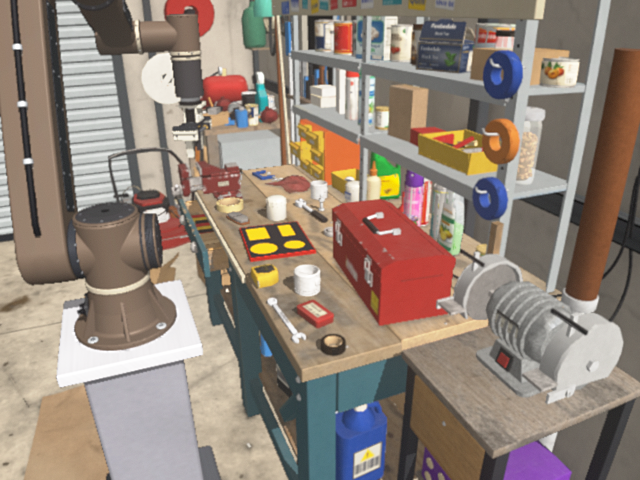

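Candidates (top picture):
- **Filter:** white cylinder (173,248), against the pistons at (383,286) and (123,161). I choose (173,248).
- **Bearing:** (260,204), against the tape at (481,302) and the masking-tape ring at (111,299). I choose (260,204).
- **Keys:** black set (297,196), against the purple one (130,239) and the ratchet (180,200). I choose (297,196).
- **Tin:** (432,299).

The tray is at (253,277). I'll check these in a close crop and measure.

```bash
cat > h.py <<'E'
from plant import ctrl
import cv2, numpy as np
from scipy.spatial.transform import Rotation as R
def pose():
    o=ctrl.get_obs(); T=np.eye(4); T[:3,:3]=R.from_euler('xyz',o['orientation'],degrees=True).as_matrix(); T[:3,3]=o['tool_pos']; return T
def shot(n):
    T=pose(); im=ctrl.snapshot(n)[:,:,::-1].copy(); c=ctrl.calibration(n)
    E=T@c['hand_eye'] if n=='wrist' else c['extrinsics']
    return im,(c['K'],c['dist_coeffs'],E)
def cast(cam,uv,z):
    K,d,E=cam; p=cv2.undistortPoints(np.float64(uv).reshape(-1,1,2),K,d)[:,0]
    r=np.c_[p,np.ones(len(p))]@E[:3,:3].T; o=E[:3,3]
    return o+r*((z-o[2])/r[:,2])[:,None]
def proj(cam,P):
    K,d,E=cam; W=np.linalg.inv(E)
    return cv2.projectPoints(np.float64(P).reshape(-1,3),cv2.Rodrigues(W[:3,:3])[0],W[:3,3],K,d)[0][:,0]
def blobs(mask,amin=60):
    cs,_=cv2.findContours(mask.astype(np.uint8),cv2.RETR_EXTERNAL,cv2.CHAIN_APPROX_NONE)
    return sorted([c for c in cs if cv2.contourArea(c)>amin],key=cv2.contourArea,reverse=True)
def rect(cam,c,z):
    """world rectangle of a contour on plane z: centre, sizes(mm, long first), yaw of long side (deg)"""
    p=cast(cam,c.reshape(-1,2),z)[:,:2]; (x,y),(w,h),a=cv2.minAreaRect(np.float32(p*1000))
    if w<h: w,h,a=h,w,a+90
    return np.round([x,y,w,h,(a+90)%180-90],1)
E
python3 - <<'E'
from h import *
im,cam=shot('top'); cv2.imwrite('pics/topb.png',cv2.resize(im[130:330,90:500],None,fx=1.95,fy=1.95,interpolation=cv2.INTER_CUBIC))
hsv=cv2.cvtColor(im,cv2.COLOR_BGR2HSV)
m=cv2.inRange(hsv,(20,150,120),(35,255,255)); m[:230]=0;m[320:]=0
for c in blobs(m):print('pocket',rect(cam,c,.007),cv2.contourArea(c),cv2.contourArea(c)/np.prod(cv2.minAreaRect(c)[1]))
for n,uv,z in [('filter',(174,248),.076),('bearing',(260,204),.015),('keys',(297,196),.026),('tin',(432,299),.021),('piston',(383,286),.058),('tape',(481,302),.019),('purple',(130,239),.02)]:print(n,cast(cam,uv,z)[0])
E
```

```text
pocket [422.9 351.6  98.6  66.7  83.9] 993.0 0.9327464595999888
pocket [410.7 238.4  81.8  79.6   1.1] 835.5 0.7911931818181818
pocket [517.  341.2  96.9  44.7  83.9] 632.0 0.9143520279351973
pocket [503.7 228.1  63.6  62.7 -25.5] 497.0 0.7785088035757107
filter [0.52769049 0.47408891 0.076     ]
bearing [0.64582299 0.27562494 0.015     ]
keys [0.66605485 0.18321725 0.026     ]
tin [ 0.41529139 -0.15659205  0.021     ]
piston [ 0.4456716  -0.02873397  0.058     ]
tape [ 0.40914216 -0.28124338  0.019     ]
purple [0.55172327 0.59749795 0.02      ]
```

View pics/topb.png

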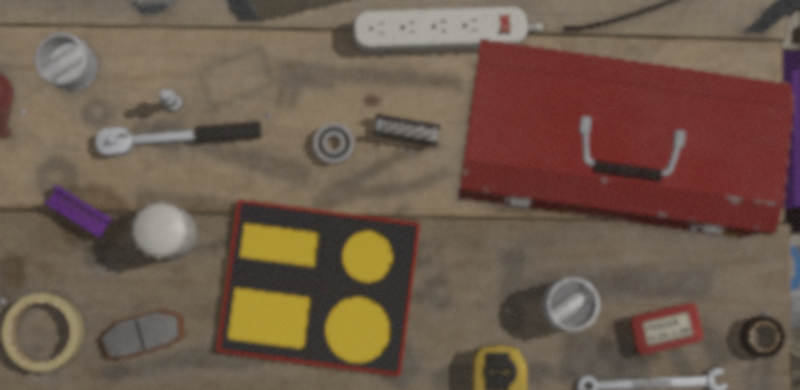

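The crop confirms the choices: filter a white dome, bearing a steel ring, keys black, tin red with a pale label. The purple set beside the filter stays untouched. I'll put the filter in last because it is tall, and start with the bearing: turn the wrist, then travel over it.

apply_moves(
  targets=[
    {"travel":[0,0,0],"roll":8,"jaw":87},
    {"travel":[0,0,0],"roll":8,"jaw":87},
    {"travel":[0,0,0],"roll":8,"jaw":87},
    {"travel":[0,0,0],"roll":8,"jaw":87},
    {"travel":[0,0,0],"roll":8,"jaw":87},
    {"travel":[0,0,0],"roll":8,"jaw":87},
    {"travel":[0,0,0],"roll":8,"jaw":87},
  ],
)

```text
clock: 0.85
tool_pos: [0.291, 0.6088, 0.2481]
orientation: [180.0, -0.0, -81.9]
force: [0.9, 0.2, -0.2]
opening: 0.0869
gripper_force: 0.0
```

apply_moves(
  targets=[
    {"travel":[38,-30,0],"roll":0,"jaw":87},
    {"travel":[38,-30,0],"roll":0,"jaw":87},
    {"travel":[38,-30,0],"roll":0,"jaw":87},
    {"travel":[38,-30,0],"roll":0,"jaw":87},
    {"travel":[38,-30,0],"roll":0,"jaw":87},
    {"travel":[38,-30,0],"roll":0,"jaw":87},
    {"travel":[38,-30,0],"roll":0,"jaw":87},
    {"travel":[38,-30,0],"roll":0,"jaw":87},
    {"travel":[38,-30,0],"roll":0,"jaw":87},
    {"travel":[38,-30,0],"roll":0,"jaw":87},
  ],
)

```text
clock: 1.85
tool_pos: [0.6448, 0.2757, 0.2483]
orientation: [180.0, -0.0, -81.5]
force: [0.4, 2.0, 1.3]
opening: 0.087
gripper_force: 0.0
```

Run:
```python
from h import *
o=ctrl.get_obs();print(o['clock'],o['tool_pos'],o['orientation'],o['joint_pos'])
im,cam=shot('wrist');cv2.imwrite('pics/w1.png',im)
print(proj(cam,[[.646,.276,.015],[.666,.183,.026]]))
```

```text
1.85 [0.64478092 0.2756829  0.24834217] [ 1.79981241e+02 -4.00439311e-03 -8.15337778e+01] [ 3.90198965e+01  2.30260491e+01  4.40052388e+00 -6.42360835e-03
 -7.13926651e+01 -3.05516243e+01]
[[320.44621451 210.17871012]
 [313.79102791 112.95651111]]
```

View pics/w1.png

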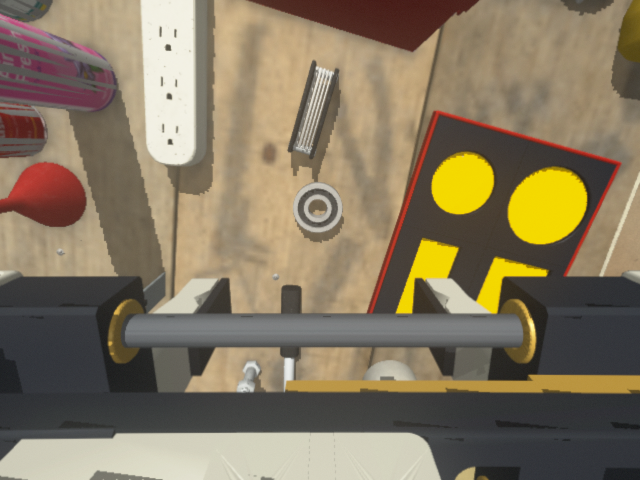

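Wrist view: bearing ring at (318,207), black keys from (325,65) to (303,155), tray to the right. I'll measure the bearing, keys and pockets from this view.

Run:
```python
from h import *
im,cam=shot('wrist');hsv=cv2.cvtColor(im,cv2.COLOR_BGR2HSV)
print(hsv[207,[295,300,318,340]],hsv[[110,100,90],[312,315,318]],hsv[245,380],hsv[245,270])
ns=(hsv[:,:,1]<60).astype(np.uint8)
def roi(m,x0,x1,y0,y1):
    z=np.zeros_like(m);z[y0:y1,x0:x1]=m[y0:y1,x0:x1];return z
k=np.ones((5,5),np.uint8)
m=cv2.morphologyEx(roi(ns,285,352,172,245),cv2.MORPH_CLOSE,k)
c=blobs(m)[0];print('bearing',cv2.minEnclosingCircle(c),rect(cam,c,.015), cast(cam,cv2.minEnclosingCircle(c)[0],.013))
m=cv2.morphologyEx(roi(ns,275,350,52,166),cv2.MORPH_CLOSE,k)
c=blobs(m)[0];print('keys',rect(cam,c,.026),cv2.minAreaRect(c))
g=cv2.inRange(hsv,(20,150,120),(35,255,255))
for c in blobs(g,500)[:6]:print('pocket',rect(cam,c,.007))
```

```text
[[ 18  90 206]
 [ 24  20 196]
 [ 18  83 114]
 [ 22  20 187]] [[ 20  37 138]
 [ 20  45 147]
 [ 18  36 156]] [ 18  77 175] [ 17  87 197]
bearing ((320.344970703125, 213.09689331054688), 25.470333099365234) [649.7 273.6  53.   51.2 -81.8] [[0.64984344 0.27361658 0.013     ]]
keys [667.3 181.3  82.9  27.4  81. ] ((315.8727722167969, 116.26303100585938), (30.07488250732422, 93.07080078125), 16.771224975585938)
pocket [410.  239.4  82.2  81.2  58.1]
pocket [449.2 459.6 428.6  24.    8.6]
pocket [504.  228.2  64.7  63.6   8.2]
pocket [516.3 336.5  87.   43.5  83.6]
pocket [421.8 333.6  62.7  60.9  -6.8]
```

apply_moves(
  targets=[
    {"travel":[1,-3,40],"roll":0,"jaw":87},
    {"travel":[0,0,40],"roll":0,"jaw":87},
    {"travel":[0,0,40],"roll":0,"jaw":75},
    {"travel":[0,0,0],"roll":0,"jaw":75},
    {"travel":[0,0,0],"roll":0,"jaw":75},
  ],
)

```text
clock: 2.45
tool_pos: [0.6469, 0.2767, 0.1288]
orientation: [179.9, -0.1, -81.5]
force: [0.3, 0.2, 1.1]
opening: 0.0757
gripper_force: 0.0
```

```bash
cat >> h.py <<'E'
def roi(m,x0,x1,y0,y1):
    z=np.zeros_like(m);z[y0:y1,x0:x1]=m[y0:y1,x0:x1];return z
def go(T,x,y):
    """tool-frame shift (mm) that brings TCP over world x,y"""
    return np.round((T[:3,:3].T@np.array([x-T[0,3],y-T[1,3],0]))*1000,1)
E
python3 - <<'E'
from h import *
T=pose();im,cam=shot('wrist');hsv=cv2.cvtColor(im,cv2.COLOR_BGR2HSV);print(T[:3,3],ctrl.get_obs()['orientation'])
ns=(hsv[:,:,1]<60).astype(np.uint8)
p=proj(cam,[[.648,.2745,.015]])[0].astype(int);print(p)
m=cv2.morphologyEx(roi(ns,p[0]-60,p[0]+60,p[1]-60,p[1]+60),cv2.MORPH_CLOSE,np.ones((7,7)))
c=blobs(m)[0];r=rect(cam,c,.015);print(cv2.minEnclosingCircle(c),r,go(T,r[0]/1e3,r[1]/1e3))
cv2.imwrite('pics/w2.png',im)
E
```

```text
[0.64687086 0.27672067 0.12875955] [-1.79887828e+02  5.52096350e-03 -8.14989210e+01]
[320 239]
((318.7220764160156, 236.52284240722656), 36.62424087524414) [649.6 273.8  52.5  52.4  53.4] [ 3.3 -2.3  0. ]
```

View pics/w2.png

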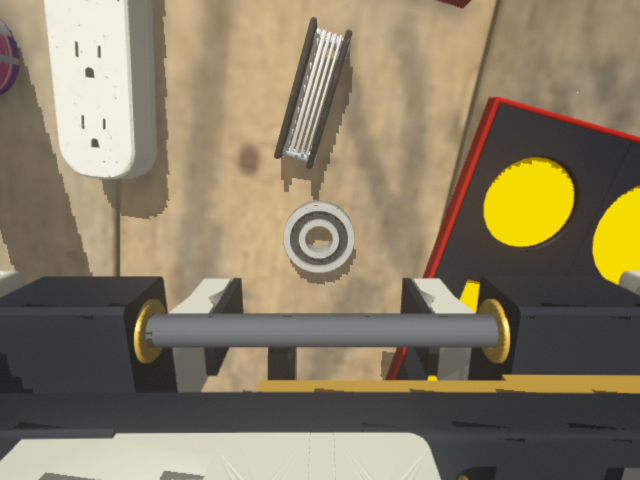

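Ring at (319,236), matching the earlier fix at (0.6496, 0.2738). Descend and grip it.

apply_moves(
  targets=[
    {"travel":[3,-2,33],"roll":0,"jaw":75},
    {"travel":[0,0,33],"roll":0,"jaw":75},
    {"travel":[0,0,33],"roll":0,"jaw":75},
    {"travel":[0,0,0],"roll":0,"jaw":75},
    {"travel":[0,0,0],"roll":0,"jaw":40},
    {"travel":[0,0,0],"roll":0,"jaw":40},
    {"travel":[0,0,0],"roll":0,"jaw":40},
    {"travel":[0,0,0],"roll":0,"jaw":40},
    {"travel":[0,0,0],"roll":0,"jaw":40},
  ],
)

```text
clock: 3.4
tool_pos: [0.6501, 0.2747, 0.0317]
orientation: [-179.9, 0.1, -81.5]
force: [-1.2, 0.6, 8.3]
opening: 0.0498
gripper_force: 30.1
```

apply_moves(
  targets=[
    {"travel":[0,0,-30],"roll":0,"jaw":40},
    {"travel":[0,0,-40],"roll":0,"jaw":40},
    {"travel":[6,36,-30],"roll":0,"jaw":40},
    {"travel":[6,36,0],"roll":0,"jaw":40},
    {"travel":[6,36,0],"roll":0,"jaw":40},
    {"travel":[6,36,0],"roll":0,"jaw":40},
    {"travel":[0,0,0],"roll":0,"jaw":40},
    {"travel":[0,0,0],"roll":0,"jaw":40},
    {"travel":[0,0,0],"roll":0,"jaw":40},
  ],
)

```text
clock: 4.3
tool_pos: [0.511, 0.2297, 0.1302]
orientation: [-179.9, 0.0, -81.5]
force: [0.5, -0.1, -1.9]
opening: 0.0495
gripper_force: 30.0
```

Run:
```python
from h import *
T=pose();im,cam=shot('wrist');hsv=cv2.cvtColor(im,cv2.COLOR_BGR2HSV);print(T[:3,3])
cv2.imwrite('pics/w3.png',im)
g=cv2.inRange(hsv,(20,150,120),(35,255,255))
for c in blobs(g,500)[:6]:
    r=rect(cam,c,.007);print('pocket',r,go(T,r[0]/1e3,r[1]/1e3))
```

```text
[0.51103111 0.22965732 0.13019099]
pocket [429.3 331.5 346.1  42.1   8.4] [-112.8   65.8   -0. ]
pocket [415.  229.   82.1  60.7  28.6] [-13.5  95.1  -0.1]
pocket [504.2 218.5  65.8  45.7  -1.6] [10.   8.4 -0. ]
pocket [359.7  70.1  75.3  28.3 -14.1] [135.5 173.2  -0.3]
```

View pics/w3.png

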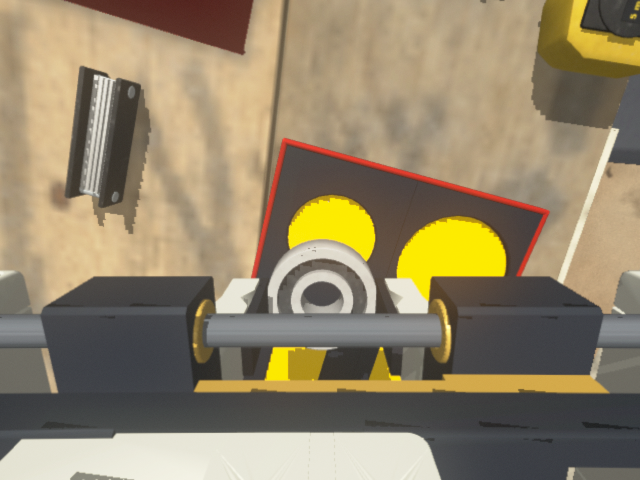

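The bearing is held level at (323,290) in the fingers and its pocket sits at (332,235). Lower it into the pocket.

apply_moves(
  targets=[
    {"travel":[0,7,20],"roll":0,"jaw":40},
    {"travel":[0,0,30],"roll":0,"jaw":40},
    {"travel":[0,0,30],"roll":0,"jaw":40},
    {"travel":[0,0,10],"roll":0,"jaw":40},
    {"travel":[0,0,0],"roll":0,"jaw":40},
    {"travel":[0,0,0],"roll":0,"jaw":40},
  ],
)

```text
clock: 4.95
tool_pos: [0.5041, 0.2284, 0.0396]
orientation: [180.0, -0.0, -81.5]
force: [0.2, -0.3, -0.7]
opening: 0.0499
gripper_force: 30.0
```

apply_moves(
  targets=[
    {"travel":[0,0,1],"roll":0,"jaw":40},
    {"travel":[0,0,0],"roll":0,"jaw":62},
    {"travel":[0,0,0],"roll":0,"jaw":62},
    {"travel":[0,0,0],"roll":0,"jaw":62},
    {"travel":[0,0,-15],"roll":0,"jaw":62},
    {"travel":[0,0,-40],"roll":0,"jaw":62},
    {"travel":[0,0,-40],"roll":0,"jaw":62},
    {"travel":[-20,0,-40],"roll":0,"jaw":62},
    {"travel":[-20,0,-40],"roll":0,"jaw":62},
    {"travel":[0,0,-40],"roll":0,"jaw":62},
  ],
)

```text
clock: 5.95
tool_pos: [0.4972, 0.2691, 0.2557]
orientation: [-179.9, 0.0, -81.5]
force: [0.8, 0.0, -0.1]
opening: 0.0623
gripper_force: 0.0
```

apply_moves(
  targets=[
    {"travel":[0,0,0],"roll":-8,"jaw":62},
    {"travel":[0,0,0],"roll":-8,"jaw":62},
    {"travel":[0,0,0],"roll":-8,"jaw":62},
    {"travel":[0,0,0],"roll":-8,"jaw":62},
    {"travel":[0,0,0],"roll":-8,"jaw":62},
    {"travel":[0,0,0],"roll":-8,"jaw":62},
    {"travel":[0,0,0],"roll":-8,"jaw":62},
    {"travel":[0,0,0],"roll":-8,"jaw":62},
    {"travel":[0,0,0],"roll":-8,"jaw":62},
    {"travel":[0,0,0],"roll":-8,"jaw":62},
  ],
)

```text
clock: 6.95
tool_pos: [0.4974, 0.2676, 0.2538]
orientation: [-180.0, -0.0, -1.2]
force: [0.5, -0.5, -0.3]
opening: 0.0617
gripper_force: 0.0
```

apply_moves(
  targets=[
    {"travel":[0,0,0],"roll":-8,"jaw":62},
    {"travel":[0,0,0],"roll":-8,"jaw":62},
    {"travel":[0,0,0],"roll":-8,"jaw":62},
    {"travel":[0,0,0],"roll":-8,"jaw":62},
    {"travel":[0,0,0],"roll":-8,"jaw":62},
    {"travel":[0,0,0],"roll":-8,"jaw":62},
    {"travel":[0,0,0],"roll":-8,"jaw":62},
    {"travel":[0,0,0],"roll":-8,"jaw":62},
    {"travel":[0,0,0],"roll":-8,"jaw":62},
    {"travel":[0,0,0],"roll":0,"jaw":62},
  ],
)

```text
clock: 7.95
tool_pos: [0.4974, 0.2676, 0.2537]
orientation: [180.0, -0.0, 70.6]
force: [0.3, -0.0, 0.1]
opening: 0.0619
gripper_force: 0.0
```

Run:
```python
from h import *
T=pose();print(T[:3,3],ctrl.get_obs()['orientation'])
im,cam=shot('top')
cv2.imwrite('pics/t2.png',im)
im,cam=shot('wrist');cv2.imwrite('pics/w4.png',np.hstack([cv2.resize(im,(400,300)),cv2.resize(cv2.imread('pics/t2.png')[130:430,100:500],(400,300))]))
print(go(T,.667,.181),proj(cam,[.667,.181,.026]))
```

```text
[0.49739208 0.26759408 0.25373885] [ 1.79998055e+02 -1.50383003e-02  7.05791355e+01]
[-25.3 188.8  -0. ] [[502.61493876 233.77981365]]
```

View pics/w4.png

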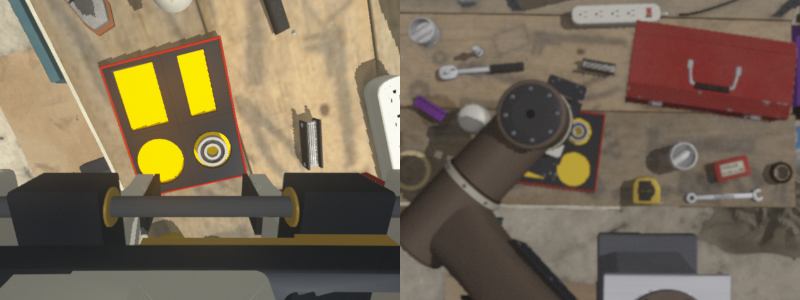

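The bearing is in its pocket at (212,150) in the left half. Now travel over the keys at (312,143).

apply_moves(
  targets=[
    {"travel":[-5,38,0],"roll":0,"jaw":62},
    {"travel":[-5,38,0],"roll":0,"jaw":62},
    {"travel":[-5,38,0],"roll":0,"jaw":62},
    {"travel":[-5,38,0],"roll":0,"jaw":62},
    {"travel":[-5,38,0],"roll":0,"jaw":62},
    {"travel":[0,0,0],"roll":-6,"jaw":62},
    {"travel":[0,0,20],"roll":0,"jaw":62},
    {"travel":[0,0,20],"roll":0,"jaw":62},
    {"travel":[0,0,0],"roll":0,"jaw":62},
  ],
)

```text
clock: 8.95
tool_pos: [0.6667, 0.1798, 0.2102]
orientation: [-179.7, 0.2, 76.2]
force: [-0.5, -0.5, -0.5]
opening: 0.0616
gripper_force: 0.0
```

Run:
```python
from h import *
T=pose();print(T[:3,3],ctrl.get_obs()['orientation'],ctrl.get_obs()['joint_pos'])
im,cam=shot('wrist');hsv=cv2.cvtColor(im,cv2.COLOR_BGR2HSV)
p=proj(cam,[.667,.181,.026])[0].astype(int);print(p)
x,y=p; print('box');cv2.imwrite('pics/w5.png',np.hstack([im[max(0,y-110):y+90,x-100:x+100]]).repeat(2,0).repeat(2,1))
ns=(hsv[:,:,1]<60).astype(np.uint8); dk=(hsv[:,:,2]<75).astype(np.uint8)
for n,mm in(('ns',ns),('dk',dk)):
    m=cv2.morphologyEx(roi(mm,x-45,x+45,y-85,y+85),cv2.MORPH_CLOSE,np.ones((9,9)))
    c=blobs(m)[0];r=rect(cam,c,.026);print(n,r,cv2.boundingRect(c),go(T,r[0]/1e3,r[1]/1e3))
g=cv2.inRange(hsv,(20,150,120),(35,255,255))
for c in blobs(g,500)[:6]:
    r=rect(cam,c,.007);print('pocket',r)
```

```text
[0.66673206 0.1798164  0.21022051] [-1.79743499e+02  1.76034197e-01  7.62328385e+01] [ 3.11888660e+01  2.35073430e+01  1.19554636e-01 -6.15957883e-02
 -6.69181154e+01  1.35067878e+02]
[322 218]
box
ns [668.4 182.9  84.6  27.2  81.3] (304, 170, 37, 92) [ 3.4  0.9 -0. ]Traceback (most recent call last):
  File "<stdin>", line 9, in <module>
IndexError: list index out of range
```

View pics/w5.png

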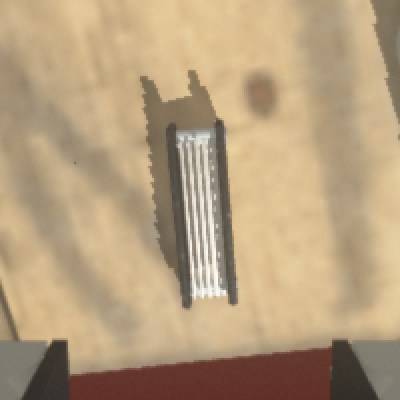

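Keys centred, long axis at 81°, and the toolbox edge shows at the bottom of the crop. I'll align, grip 8 mm towards the end away from the toolbox, and descend.

apply_moves(
  targets=[
    {"travel":[11,1,0],"roll":-5,"jaw":62},
    {"travel":[0,0,30],"roll":0,"jaw":62},
    {"travel":[0,0,30],"roll":0,"jaw":62},
    {"travel":[0,0,30],"roll":0,"jaw":62},
    {"travel":[0,0,30],"roll":0,"jaw":62},
    {"travel":[0,0,0],"roll":0,"jaw":62},
    {"travel":[0,0,0],"roll":0,"jaw":62},
  ],
)

```text
clock: 9.7
tool_pos: [0.6725, 0.1913, 0.0949]
orientation: [179.9, 0.0, 81.4]
force: [1.0, 0.2, 1.1]
opening: 0.0621
gripper_force: 0.0
```

apply_moves(
  targets=[
    {"travel":[0,0,30],"roll":0,"jaw":62},
    {"travel":[0,0,29],"roll":0,"jaw":62},
    {"travel":[0,0,0],"roll":0,"jaw":62},
    {"travel":[0,0,0],"roll":0,"jaw":10},
    {"travel":[0,0,0],"roll":0,"jaw":10},
    {"travel":[0,0,0],"roll":0,"jaw":10},
    {"travel":[0,0,0],"roll":0,"jaw":10},
    {"travel":[0,0,0],"roll":0,"jaw":10},
    {"travel":[0,0,0],"roll":0,"jaw":10},
    {"travel":[0,0,0],"roll":0,"jaw":10},
  ],
)

```text
clock: 10.7
tool_pos: [0.6718, 0.1911, 0.0353]
orientation: [180.0, -0.0, 81.5]
force: [-3.9, -0.3, 5.6]
opening: 0.026
gripper_force: 30.0
```

apply_moves(
  targets=[
    {"travel":[0,0,-30],"roll":0,"jaw":10},
    {"travel":[0,0,-40],"roll":0,"jaw":10},
    {"travel":[0,0,-30],"roll":0,"jaw":10},
    {"travel":[27,-35,0],"roll":0,"jaw":10},
    {"travel":[27,-35,0],"roll":0,"jaw":10},
    {"travel":[27,-35,0],"roll":0,"jaw":10},
    {"travel":[27,-35,0],"roll":0,"jaw":10},
    {"travel":[27,-35,0],"roll":0,"jaw":10},
    {"travel":[0,0,0],"roll":-2.5,"jaw":10},
    {"travel":[0,0,0],"roll":0,"jaw":10},
  ],
)

```text
clock: 11.7
tool_pos: [0.5177, 0.3515, 0.1344]
orientation: [-180.0, 0.0, 84.1]
force: [0.4, -0.9, -1.7]
opening: 0.0255
gripper_force: 30.0
```

Run:
```python
from h import *
ctrl.snapshot('side');T=pose();im,cam=shot('wrist');hsv=cv2.cvtColor(im,cv2.COLOR_BGR2HSV);o=ctrl.get_obs();print(T[:3,3],o['orientation'],o['opening'])
cv2.imwrite('pics/w6.png',im)
g=cv2.inRange(hsv,(20,150,120),(35,255,255))
for c in blobs(g,500)[:6]:
    r=rect(cam,c,.007);print('pocket',r,cv2.boundingRect(c))
print(go(T,.5174,.3495))
```

```text
[0.51831659 0.35076815 0.13433889] [-1.79987297e+02  2.03300247e-02  8.38941241e+01] 0.025759084337169724
pocket [424.6 365.1  72.   65.9  83.6] (147, 184, 95, 93)
pocket [520.4 370.7  43.7  38.1  -7.1] (292, 185, 60, 52)
[-1.4 -0.8  0. ]
```

View pics/w6.png

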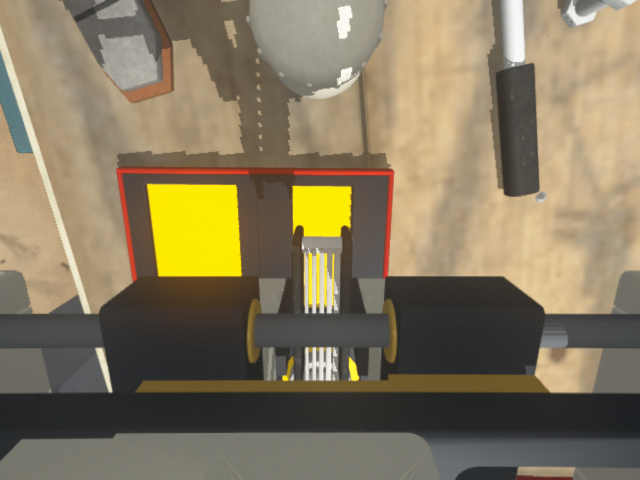

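The keys are held and lined up over the narrow pocket, whose visible end is at (322,211). Lower and release.

apply_moves(
  targets=[
    {"travel":[-1,0,30],"roll":0,"jaw":10},
    {"travel":[0,0,30],"roll":0,"jaw":10},
    {"travel":[0,0,20],"roll":0,"jaw":10},
    {"travel":[0,0,10],"roll":0,"jaw":10},
    {"travel":[0,0,0],"roll":0,"jaw":10},
    {"travel":[0,0,0],"roll":0,"jaw":10},
  ],
)

```text
clock: 12.4
tool_pos: [0.5194, 0.3493, 0.045]
orientation: [180.0, -0.0, 83.9]
force: [-0.0, -0.8, -1.1]
opening: 0.0256
gripper_force: 30.0
```

apply_moves(
  targets=[
    {"travel":[0,-1,2],"roll":0,"jaw":10},
    {"travel":[0,0,0],"roll":0,"jaw":10},
    {"travel":[0,0,0],"roll":0,"jaw":45},
    {"travel":[0,0,0],"roll":0,"jaw":45},
    {"travel":[0,0,0],"roll":0,"jaw":45},
    {"travel":[0,0,-15],"roll":0,"jaw":45},
    {"travel":[0,0,-40],"roll":0,"jaw":45},
    {"travel":[0,0,-40],"roll":0,"jaw":45},
    {"travel":[-20,0,-40],"roll":0,"jaw":87},
    {"travel":[-40,0,-20],"roll":0,"jaw":87},
  ],
)

```text
clock: 13.4
tool_pos: [0.5128, 0.292, 0.2014]
orientation: [179.8, -0.2, 84.1]
force: [1.2, -0.9, -0.9]
opening: 0.0558
gripper_force: 0.0
```

Run:
```python
from h import *
ctrl.snapshot('side');T=pose();im,cam=shot('wrist');hsv=cv2.cvtColor(im,cv2.COLOR_BGR2HSV);o=ctrl.get_obs();print(T[:3,3],o['orientation'])
cv2.imwrite('pics/w7.png',im)
g=cv2.inRange(hsv,(20,150,120),(35,255,255))
m=cv2.morphologyEx(g,cv2.MORPH_CLOSE,np.ones((3,3)))
for c in blobs(m,300)[:8]:
    r=rect(cam,c,.007);print('pocket',r,cv2.boundingRect(c))
print(go(T,.415,-.157))
```

```text
[0.51165204 0.28641992 0.20371929] [179.78655673  -0.2485661   83.89471603]
pocket [423.3 351.9  99.2  66.4  83.5] (173, 99, 82, 114)
pocket [410.5 246.1  82.9  67.8   0.9] (181, 236, 86, 69)
pocket [517.5 341.5  96.8  43.6  83.7] (296, 101, 50, 111)
pocket [504.6 230.6  65.3  57.9  -9.5] (286, 246, 67, 57)
[-451.1  -49.7   -2.1]
```

View pics/w7.png

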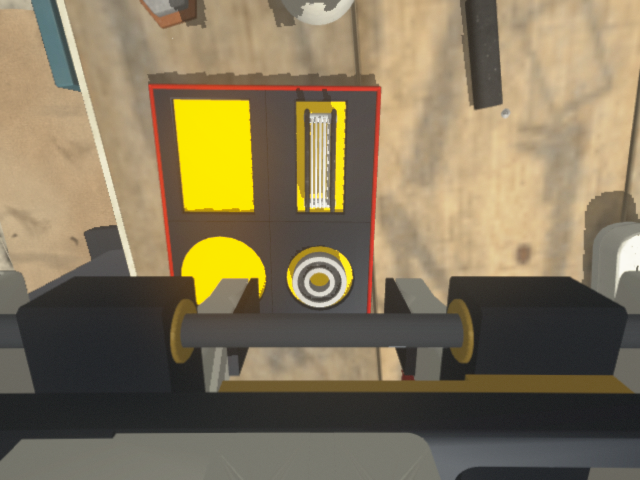

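Keys (320,160) and bearing (320,279) sit in their pockets. Now the tin: raise, turn the wrist back, and travel in front of the toolbox.

apply_moves(
  targets=[
    {"travel":[0,0,-20],"roll":8,"jaw":87},
    {"travel":[0,0,-20],"roll":8,"jaw":87},
    {"travel":[0,0,-10],"roll":8,"jaw":87},
    {"travel":[0,0,0],"roll":8,"jaw":87},
    {"travel":[0,0,0],"roll":8,"jaw":87},
    {"travel":[0,0,0],"roll":8,"jaw":87},
    {"travel":[0,0,0],"roll":8,"jaw":87},
    {"travel":[0,0,0],"roll":8,"jaw":87},
    {"travel":[0,0,0],"roll":8,"jaw":87},
    {"travel":[0,0,0],"roll":8,"jaw":87},
  ],
)

```text
clock: 14.5
tool_pos: [0.5112, 0.2901, 0.2473]
orientation: [180.0, 0.0, 3.6]
force: [-0.4, 0.3, 0.0]
opening: 0.0872
gripper_force: 0.0
```

apply_moves(
  targets=[
    {"travel":[0,0,0],"roll":8,"jaw":75},
    {"travel":[0,0,0],"roll":8,"jaw":75},
    {"travel":[0,0,0],"roll":8,"jaw":75},
    {"travel":[0,0,0],"roll":8,"jaw":75},
    {"travel":[0,0,0],"roll":8,"jaw":75},
    {"travel":[0,0,0],"roll":8,"jaw":75},
    {"travel":[0,0,0],"roll":8,"jaw":75},
    {"travel":[0,0,0],"roll":8,"jaw":75},
    {"travel":[0,0,0],"roll":8,"jaw":75},
    {"travel":[0,0,0],"roll":8,"jaw":75},
  ],
)

```text
clock: 15.5
tool_pos: [0.5112, 0.29, 0.2473]
orientation: [180.0, -0.0, -76.4]
force: [-0.2, 0.1, 0.1]
opening: 0.0751
gripper_force: 0.0
```

Run:
```python
from h import *
T=pose();o=ctrl.get_obs();print(T[:3,3],o['orientation'])
print(go(T,.415,-.155))
```

```text
[0.51121402 0.29002732 0.24729735] [ 1.79982205e+02 -7.65047214e-03 -7.63701353e+01]
[4.098e+02 1.984e+02 1.000e-01]
```

apply_moves(
  targets=[
    {"travel":[41,20,0],"roll":0,"jaw":75},
    {"travel":[41,20,0],"roll":0,"jaw":75},
    {"travel":[41,20,0],"roll":0,"jaw":75},
    {"travel":[41,20,0],"roll":0,"jaw":75},
    {"travel":[41,20,0],"roll":0,"jaw":75},
    {"travel":[41,20,0],"roll":0,"jaw":75},
    {"travel":[41,20,0],"roll":0,"jaw":75},
    {"travel":[41,20,0],"roll":0,"jaw":75},
    {"travel":[41,20,0],"roll":0,"jaw":75},
    {"travel":[41,18,0],"roll":0,"jaw":75},
  ],
)

```text
clock: 16.5
tool_pos: [0.4173, -0.1572, 0.2478]
orientation: [-179.9, -0.0, -76.0]
force: [2.0, 0.2, -0.2]
opening: 0.075
gripper_force: 0.0
```

apply_moves(
  targets=[
    {"travel":[0,0,20],"roll":0,"jaw":75},
    {"travel":[0,0,20],"roll":0,"jaw":75},
    {"travel":[0,0,0],"roll":0,"jaw":75},
    {"travel":[0,0,0],"roll":0,"jaw":75},
  ],
)

```text
clock: 16.9
tool_pos: [0.4182, -0.1557, 0.2079]
orientation: [180.0, -0.0, -76.0]
force: [-0.1, 0.1, -0.5]
opening: 0.0748
gripper_force: 0.0
```

Run:
```python
from h import *
T=pose();im,cam=shot('wrist');hsv=cv2.cvtColor(im,cv2.COLOR_BGR2HSV);o=ctrl.get_obs();print(T[:3,3],o['orientation'])
cv2.imwrite('pics/w8.png',im)
p=proj(cam,[.415,-.157,.02])[0].astype(int);x,y=p;print(p,hsv[y,x])
red=((hsv[:,:,1]>140)&((hsv[:,:,0]<10)|(hsv[:,:,0]>170))&(hsv[:,:,2]>70)).astype(np.uint8)
m=cv2.morphologyEx(roi(red,x-110,x+110,y-110,y+110),cv2.MORPH_CLOSE,np.ones((5,5)))
for c in blobs(m,500)[:3]:
    r=rect(cam,c,.02);print(r,cv2.boundingRect(c),go(T,r[0]/1e3,r[1]/1e3))
```

```text
[ 0.41816759 -0.15571764  0.2078651 ] [-1.79966754e+02 -3.18321165e-02 -7.59950916e+01]
[325 219] [ 26  28 245]
[ 418.4 -156.3   85.5   50.9  -76.1] (294, 172, 57, 92) [ 0.6 -0.1  0. ]
```

View pics/w8.png

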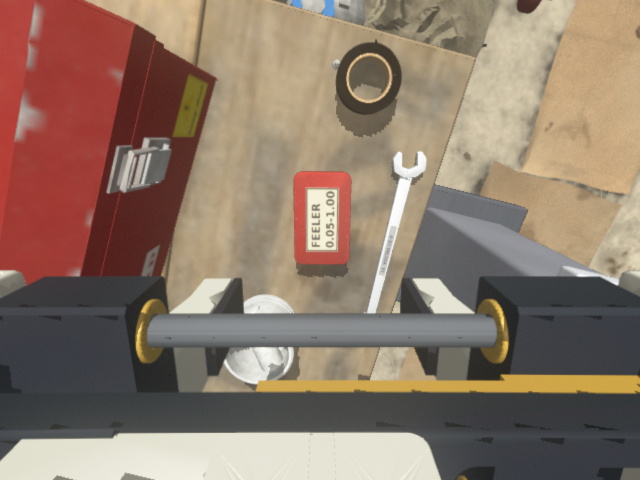

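The tin is at (322,218), already in line with the tool (yaw −76°). The wrench on the right runs close, so I'll open to 60 mm and grip 9 mm towards the far end.

apply_moves(
  targets=[
    {"travel":[9,0,30],"roll":0,"jaw":60},
    {"travel":[0,0,30],"roll":0,"jaw":60},
    {"travel":[0,0,30],"roll":0,"jaw":60},
    {"travel":[0,0,30],"roll":0,"jaw":60},
    {"travel":[0,0,20],"roll":0,"jaw":60},
    {"travel":[0,0,0],"roll":0,"jaw":60},
    {"travel":[0,0,20],"roll":0,"jaw":60},
    {"travel":[0,0,18],"roll":0,"jaw":60},
    {"travel":[0,0,0],"roll":0,"jaw":60},
    {"travel":[0,0,0],"roll":0,"jaw":60},
  ],
)

```text
clock: 17.95
tool_pos: [0.4214, -0.1643, 0.0309]
orientation: [-179.9, -0.0, -76.0]
force: [0.5, 0.3, -0.1]
opening: 0.0603
gripper_force: 0.0
```

apply_moves(
  targets=[
    {"travel":[0,0,0],"roll":0,"jaw":38},
    {"travel":[0,0,0],"roll":0,"jaw":38},
    {"travel":[0,0,0],"roll":0,"jaw":38},
    {"travel":[0,0,0],"roll":0,"jaw":38},
    {"travel":[0,0,-20],"roll":0,"jaw":38},
    {"travel":[0,0,-40],"roll":0,"jaw":38},
    {"travel":[0,0,0],"roll":0,"jaw":38},
    {"travel":[0,0,0],"roll":0,"jaw":38},
  ],
)

```text
clock: 18.75
tool_pos: [0.421, -0.1644, 0.0908]
orientation: [-179.8, -0.0, -76.1]
force: [-0.8, -1.0, -0.7]
opening: 0.0495
gripper_force: 30.0
```

apply_moves(
  targets=[
    {"travel":[0,0,-50],"roll":0,"jaw":38},
    {"travel":[0,0,-50],"roll":0,"jaw":38},
    {"travel":[0,0,-50],"roll":0,"jaw":38},
    {"travel":[0,0,0],"roll":0,"jaw":38},
    {"travel":[-39,-18,0],"roll":0,"jaw":38},
    {"travel":[-39,-18,0],"roll":0,"jaw":38},
    {"travel":[-39,-18,0],"roll":0,"jaw":38},
    {"travel":[-39,-18,0],"roll":0,"jaw":38},
    {"travel":[-39,-18,0],"roll":0,"jaw":38},
    {"travel":[-39,-18,0],"roll":0,"jaw":38},
  ],
)

```text
clock: 19.75
tool_pos: [0.4681, 0.0903, 0.2385]
orientation: [179.9, -0.0, -76.0]
force: [0.7, 0.3, -0.2]
opening: 0.0495
gripper_force: 30.0
```

apply_moves(
  targets=[
    {"travel":[-43,-2.5,0],"roll":0,"jaw":38},
    {"travel":[-43,-2.5,0],"roll":0,"jaw":38},
    {"travel":[-43,-2.5,0],"roll":0,"jaw":38},
    {"travel":[-43,-2.5,0],"roll":0,"jaw":38},
    {"travel":[-43,-2.5,0],"roll":0,"jaw":38},
    {"travel":[-43,-2.5,0],"roll":0,"jaw":38},
    {"travel":[0,0,20],"roll":7,"jaw":38},
    {"travel":[0,0,30],"roll":7,"jaw":38},
    {"travel":[0,0,30],"roll":6,"jaw":38},
    {"travel":[0,0,0],"roll":0,"jaw":38},
  ],
)

```text
clock: 20.75
tool_pos: [0.4187, 0.3402, 0.1545]
orientation: [179.7, -0.5, -96.2]
force: [-0.6, -1.2, -1.0]
opening: 0.0492
gripper_force: 30.0
```

Run:
```python
from h import *
ctrl.snapshot('side');T=pose();im,cam=shot('wrist');hsv=cv2.cvtColor(im,cv2.COLOR_BGR2HSV);o=ctrl.get_obs();print(T[:3,3],o['orientation'],o['opening'],o['clock'])
cv2.imwrite('pics/w9.png',im)
g=cv2.inRange(hsv,(20,150,120),(35,255,255))
for c in blobs(g,300)[:6]:
    r=rect(cam,c,.007);print('pocket',r,cv2.boundingRect(c))
print(go(T,.4224,.3434))
```

```text
[0.41994429 0.34127293 0.15722154] [ 1.79962182e+02 -1.33553546e-01 -9.58528803e+01] 0.049511046724669334 20.85
pocket [410.5 238.7  83.2  83.2  66.6] (263, 33, 114, 121)
pocket [364.4 492.8 376.3  18.2  -5.8] (195, 374, 408, 18)
pocket [419.9 319.7  66.1  33.3  -6. ] (277, 184, 84, 42)
pocket [503.  228.3  64.7  61.5  70.6] (150, 46, 86, 94)
pocket [517.  341.2  96.   43.1  84.1] (172, 184, 60, 113)
pocket [506.4 227.2  16.4  14.8  34.9] (179, 81, 20, 26)
[-2.4 -2.2 -0. ]
```

View pics/w9.png

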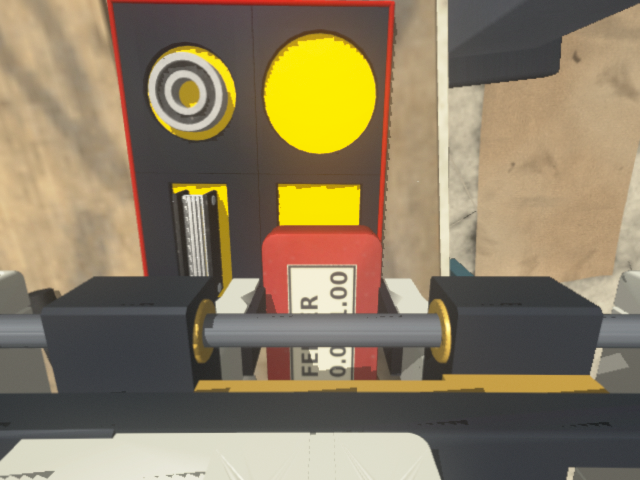

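The tin is held level at (322,300) above its pocket, whose near edge shows at row 185. Lower it.

apply_moves(
  targets=[
    {"travel":[-2,-2,30],"roll":0,"jaw":38},
    {"travel":[0,0,30],"roll":0,"jaw":38},
    {"travel":[0,0,30],"roll":0,"jaw":38},
    {"travel":[0,0,20],"roll":0,"jaw":38},
    {"travel":[0,0,9],"roll":0,"jaw":38},
    {"travel":[0,0,0],"roll":0,"jaw":38},
    {"travel":[0,0,0],"roll":0,"jaw":38},
  ],
)

```text
clock: 21.55
tool_pos: [0.4239, 0.3454, 0.042]
orientation: [-179.9, 0.1, -96.0]
force: [0.7, -0.1, -0.2]
opening: 0.0496
gripper_force: 30.0
```

apply_moves(
  targets=[
    {"travel":[2,1,4],"roll":0,"jaw":38},
    {"travel":[0,0,0],"roll":0,"jaw":38},
    {"travel":[0,0,0],"roll":0,"jaw":60},
    {"travel":[0,0,0],"roll":0,"jaw":60},
    {"travel":[0,0,0],"roll":0,"jaw":60},
    {"travel":[0,0,-15],"roll":0,"jaw":60},
    {"travel":[0,0,-40],"roll":0,"jaw":60},
    {"travel":[0,0,-40],"roll":0,"jaw":87},
    {"travel":[0,0,-50],"roll":0,"jaw":87},
    {"travel":[0,0,-50],"roll":0,"jaw":87},
  ],
)

```text
clock: 22.55
tool_pos: [0.4215, 0.3419, 0.2332]
orientation: [180.0, -0.1, -96.0]
force: [1.1, 0.7, -0.5]
opening: 0.0784
gripper_force: 0.0
```

Run:
```python
from h import *
ctrl.snapshot('side');T=pose();o=ctrl.get_obs();print(T[:3,3],o['orientation'],o['clock'])
print(go(T,.528,.474))
```

```text
[0.42454588 0.34464992 0.24264663] [-179.56189188    0.50002356  -95.95064166] 22.6
[-139.4  -89.5    1.9]
```

apply_moves(
  targets=[
    {"travel":[-28,-18,0],"roll":0,"jaw":87},
    {"travel":[-28,-18,0],"roll":0,"jaw":87},
    {"travel":[-28,-18,0],"roll":0,"jaw":87},
    {"travel":[-28,-18,0],"roll":0,"jaw":87},
    {"travel":[-28,-18,0],"roll":0,"jaw":87},
    {"travel":[0,0,0],"roll":0,"jaw":87},
    {"travel":[0,0,0],"roll":0,"jaw":87},
  ],
)

```text
clock: 23.3
tool_pos: [0.5261, 0.4723, 0.23]
orientation: [179.9, -0.1, -96.1]
force: [-0.2, -0.7, -0.8]
opening: 0.0872
gripper_force: 0.0
```

Run:
```python
from h import *
ctrl.snapshot('side');T=pose();im,cam=shot('wrist');hsv=cv2.cvtColor(im,cv2.COLOR_BGR2HSV);o=ctrl.get_obs();print(T[:3,3],o['orientation'],o['clock'])
p=proj(cam,[[.528,.474,.07],[.528,.474,.0]]);print(p,hsv[220,320])
m=cv2.morphologyEx(roi((hsv[:,:,1]<45).astype(np.uint8),200,460,60,275),cv2.MORPH_OPEN,np.ones((5,5)))
for c in blobs(m,500)[:3]:print(cv2.boundingRect(c),cv2.minEnclosingCircle(c))
t,camt=shot('top');cv2.imwrite('pics/w10.png',np.hstack([cv2.resize(im,(400,300)),cv2.resize(t[180:330,150:350],(400,300))]))
```

```text
[0.52581362 0.47190338 0.23066273] [ 1.79970102e+02 -3.96775350e-02 -9.60503303e+01] 23.4
[[319.31614382 229.59353467]
 [319.6552551  212.99292796]] [ 26  15 244]
(279, 190, 80, 85) ((319.840576171875, 233.50975036621094), 43.900115966796875)
(337, 60, 56, 76) ((365.0, 98.5199966430664), 45.385013580322266)
(420, 195, 40, 80) ((445.5177001953125, 235.57371520996094), 40.72297668457031)
```

View pics/w10.png

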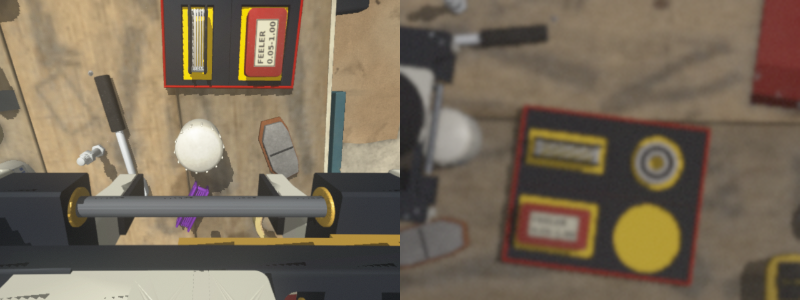

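Left: the filter dome at (199,146), with keys and tin flat in their pockets. Right (top view): bearing, keys and tin seated, filter pocket free. I'll refine the filter centre from its two silhouette edges.

Run:
```python
from h import *
T=pose();im,cam=shot('wrist');hsv=cv2.cvtColor(im,cv2.COLOR_BGR2HSV)
m=cv2.morphologyEx(roi((hsv[:,:,1]<45).astype(np.uint8),250,390,150,300),cv2.MORPH_OPEN,np.ones((5,5)))
c=blobs(m,500)[0].reshape(-1,2);r0,r1=c[:,1].min(),c[:,1].max();u=(c[:,0].min()+c[:,0].max())/2
print(r0,r1,u,c[:,0].min(),c[:,0].max())
f=lambda P:np.round(T[:3,:3].T@(P-T[:3,3])*1000,1)
for z in(0,.01):print('near',z,f(cast(cam,(u,r0),z)[0])-[34.5,0,0])
for z in(.055,.06,.066,.07):print('far',z,f(cast(cam,(u,r1),z)[0])+[34.5,0,0])
```

```text
190 275 319.0 280 358
near 0 [-13.5  -2.8 231.7]
near 0.01 [-12.   -2.7 221.7]
far 0.055 [-15.6  -2.6 176.7]
far 0.06 [-13.6  -2.6 171.7]
far 0.066 [-11.2  -2.5 165.7]
far 0.07 [ -9.7  -2.5 161.7]
```

apply_moves(
  targets=[
    {"travel":[-12,-3,20],"roll":0,"jaw":87},
    {"travel":[0,0,30],"roll":0,"jaw":87},
    {"travel":[0,0,30],"roll":0,"jaw":87},
    {"travel":[0,0,0],"roll":0,"jaw":87},
    {"travel":[0,0,0],"roll":0,"jaw":87},
  ],
)

```text
clock: 24.0
tool_pos: [0.5304, 0.4838, 0.152]
orientation: [-180.0, -0.0, -96.0]
force: [0.4, -1.0, 1.3]
opening: 0.087
gripper_force: 0.0
```

Run:
```python
from h import *
T=pose();im,cam=shot('wrist');hsv=cv2.cvtColor(im,cv2.COLOR_BGR2HSV);print(T[:3,3])
m=cv2.morphologyEx(roi((hsv[:,:,1]<45).astype(np.uint8),240,400,130,310),cv2.MORPH_OPEN,np.ones((5,5)))
c=blobs(m,500)[0].reshape(-1,2);r0,r1=c[:,1].min(),c[:,1].max();u=(c[:,0].min()+c[:,0].max())/2
print(r0,r1,u,c[:,0].min(),c[:,0].max())
f=lambda P:np.round(T[:3,:3].T@(P-T[:3,3])*1000,1)
print('near',f(cast(cam,(u,r0),0)[0])-[34.5,0,0])
for z in(.06,.066,.07):print('far',z,f(cast(cam,(u,r1),z)[0])+[34.5,0,0])
cv2.imwrite('pics/w11.png',im)
```

```text
[0.53041776 0.48380412 0.15196842]
188 304 323.0 270 376
near [ -0.6   1.  152. ]
far 0.06 [-3.6  0.8 91.9]
far 0.066 [-0.7  0.8 85.9]
far 0.07 [ 1.2  0.7 81.9]
```

View pics/w11.png

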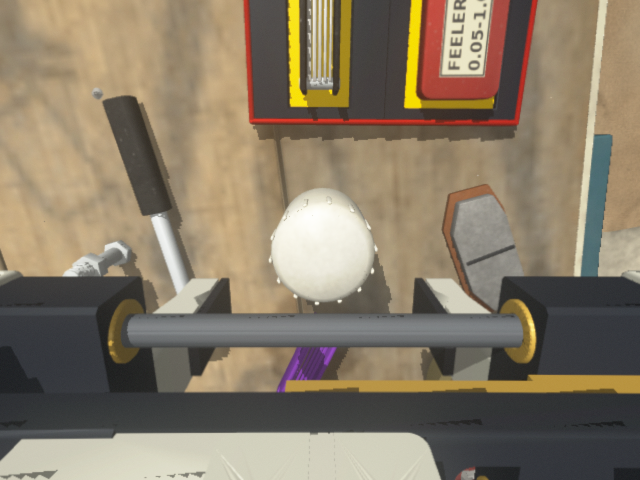

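The filter is centred between the fingers at (323,246), clear of the ratchet, brake pad and purple set. Descend and grip.

apply_moves(
  targets=[
    {"travel":[0,1,30],"roll":0,"jaw":87},
    {"travel":[0,0,30],"roll":0,"jaw":87},
    {"travel":[0,0,30],"roll":0,"jaw":87},
    {"travel":[0,0,13],"roll":0,"jaw":87},
    {"travel":[0,0,0],"roll":0,"jaw":87},
    {"travel":[0,0,0],"roll":0,"jaw":55},
    {"travel":[0,0,0],"roll":0,"jaw":55},
    {"travel":[0,0,0],"roll":0,"jaw":55},
    {"travel":[0,0,0],"roll":0,"jaw":55},
    {"travel":[0,0,0],"roll":0,"jaw":55},
  ],
)

```text
clock: 25.05
tool_pos: [0.5301, 0.4848, 0.0503]
orientation: [-179.9, 0.1, -96.0]
force: [-0.3, -1.2, 6.7]
opening: 0.0659
gripper_force: 30.0
```

apply_moves(
  targets=[
    {"travel":[0,0,0],"roll":0,"jaw":55},
    {"travel":[0,0,-20],"roll":0,"jaw":55},
    {"travel":[0,0,-40],"roll":0,"jaw":55},
    {"travel":[0,0,-40],"roll":0,"jaw":55},
    {"travel":[0,0,0],"roll":0,"jaw":55},
    {"travel":[0,0,0],"roll":0,"jaw":55},
  ],
)

```text
clock: 25.65
tool_pos: [0.5292, 0.4842, 0.1492]
orientation: [180.0, 0.1, -96.1]
force: [-0.5, -1.3, -5.2]
opening: 0.0658
gripper_force: 29.9
```

Run:
```python
from h import *
T=pose();print(T[:3,3],go(T,.4105,.2388),ctrl.get_obs()['opening'])
```

```text
[0.52915    0.48417069 0.14920458] [256.5  92.   -0.4] 0.06580971153511384
```

apply_moves(
  targets=[
    {"travel":[37,13,0],"roll":0,"jaw":55},
    {"travel":[37,13,0],"roll":0,"jaw":55},
    {"travel":[37,13,0],"roll":0,"jaw":55},
    {"travel":[37,13,0],"roll":0,"jaw":55},
    {"travel":[37,13,0],"roll":0,"jaw":55},
    {"travel":[37,13,0],"roll":0,"jaw":55},
    {"travel":[34,14,0],"roll":0,"jaw":55},
    {"travel":[0,0,0],"roll":0,"jaw":55},
    {"travel":[0,0,30],"roll":0,"jaw":55},
    {"travel":[0,0,0],"roll":0,"jaw":55},
  ],
)

```text
clock: 26.65
tool_pos: [0.4087, 0.2367, 0.115]
orientation: [179.7, -0.3, -96.1]
force: [-1.0, -1.9, -4.1]
opening: 0.0658
gripper_force: 29.9
```

Run:
```python
from h import *
ctrl.snapshot('side');T=pose();im,cam=shot('wrist');o=ctrl.get_obs();print(T[:3,3],o['orientation'],go(T,.4105,.2388))
hsv=cv2.cvtColor(im,cv2.COLOR_BGR2HSV);g=cv2.inRange(hsv,(20,150,120),(35,255,255))
for c in blobs(g,100)[:4]:
    print('pocket',rect(cam,c,.007),cv2.boundingRect(c))
P=[.4105,.2388,.007]; t=np.linspace(0,2*np.pi,60)
cv2.polylines(im,[proj(cam,np.c_[.4105+.042*np.cos(t),.2388+.042*np.sin(t),0*t+.012]).astype(int)],1,(0,255,0),1)
cv2.imwrite('pics/w12.png',im)
```

```text
[0.40952793 0.23750277 0.11649191] [ 1.79891299e+02 -1.77103155e-01 -9.60459719e+01] [-1.4 -0.8 -0. ]
pocket [330.7 360.6 320.5  15.9  -6.4] (235, 374, 405, 19)
pocket [410.3 217.7  82.2  40.7  -1.5] (262, 188, 116, 63)
pocket [499.3 223.6  64.1  50.5 -52.9] (141, 201, 92, 87)
pocket [507.3 230.3  14.5  13.4  78.5] (174, 239, 20, 21)
```

View pics/w12.png

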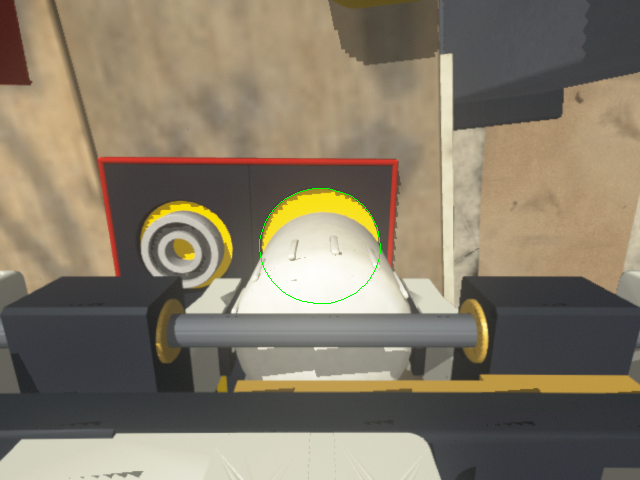

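The green ring matches the pocket rim and the filter sits centred over it. Lower it.

apply_moves(
  targets=[
    {"travel":[-1,-1,25],"roll":0,"jaw":55},
    {"travel":[0,0,20],"roll":0,"jaw":55},
    {"travel":[0,0,12],"roll":0,"jaw":55},
    {"travel":[0,0,0],"roll":0,"jaw":55},
    {"travel":[0,0,0],"roll":0,"jaw":55},
    {"travel":[0,0,0],"roll":0,"jaw":55},
  ],
)

```text
clock: 27.35
tool_pos: [0.4127, 0.2408, 0.0626]
orientation: [-179.9, 0.1, -96.0]
force: [0.7, 0.5, -4.0]
opening: 0.0661
gripper_force: 29.9
```

apply_moves(
  targets=[
    {"travel":[2,2,0],"roll":0,"jaw":55},
    {"travel":[0,0,5],"roll":0,"jaw":55},
    {"travel":[0,0,0],"roll":0,"jaw":55},
    {"travel":[0,0,0],"roll":0,"jaw":55},
    {"travel":[0,0,0],"roll":0,"jaw":55},
  ],
)

```text
clock: 27.85
tool_pos: [0.4101, 0.2386, 0.0572]
orientation: [-180.0, 0.0, -96.0]
force: [-2.5, -0.0, 5.8]
opening: 0.066
gripper_force: 30.0
```

Contact with the pocket floor. Release and retreat.

apply_moves(
  targets=[
    {"travel":[0,0,0],"roll":0,"jaw":84},
    {"travel":[0,0,0],"roll":0,"jaw":84},
    {"travel":[0,0,0],"roll":0,"jaw":84},
    {"travel":[0,0,-20],"roll":0,"jaw":84},
    {"travel":[0,0,-40],"roll":0,"jaw":84},
    {"travel":[0,0,-40],"roll":0,"jaw":84},
    {"travel":[-30,0,-35],"roll":0,"jaw":84},
    {"travel":[-40,0,0],"roll":0,"jaw":84},
    {"travel":[-40,0,0],"roll":0,"jaw":84},
    {"travel":[0,0,0],"roll":0,"jaw":84},
  ],
)

```text
clock: 28.85
tool_pos: [0.4222, 0.3517, 0.1916]
orientation: [-179.9, 0.1, -95.9]
force: [-1.1, -0.7, -0.9]
opening: 0.084
gripper_force: 0.0
```

Run:
```python
from h import *
ctrl.snapshot('side');T=pose();im,cam=shot('wrist');print(T[:3,3],ctrl.get_obs()['clock'])
hsv=cv2.cvtColor(im,cv2.COLOR_BGR2HSV)
x,y=proj(cam,[.4235,.352,.028])[0].astype(int)
red=((hsv[:,:,1]>140)&((hsv[:,:,0]<10)|(hsv[:,:,0]>170))&(hsv[:,:,2]>70)).astype(np.uint8)
c=blobs(cv2.morphologyEx(roi(red,x-45,x+45,y-62,y+62),cv2.MORPH_OPEN,np.ones((5,5))),300)
for k in c[:3]:print('tin',rect(cam,k,.027),'pocket 423.4 352 83.6',cv2.boundingRect(k))
for n,P in dict(keys=[.517,.341,.033],bear=[.5042,.2283,.022],filt=[.4105,.2388,.05]).items():
    q=proj(cam,P)[0]; print(n,q); cv2.drawMarker(im,tuple(q.astype(int).tolist()),(255,0,255),0,10,1)
cv2.imwrite('pics/w13.png',np.hstack([im[:300,100:500],ctrl.snapshot('side')[140:440,100:500,::-1]]))
```

```text
[0.42148534 0.34948492 0.19100514] 28.95
tin [423.5 352.4  85.7  50.9  84. ] pocket 423.4 352 83.6 (290, 179, 61, 98)
keys [207.62889231 229.24896359]
bear [200.49492171  85.19540335]
filt [320.95680944  80.9814452 ]
```

View pics/w13.png

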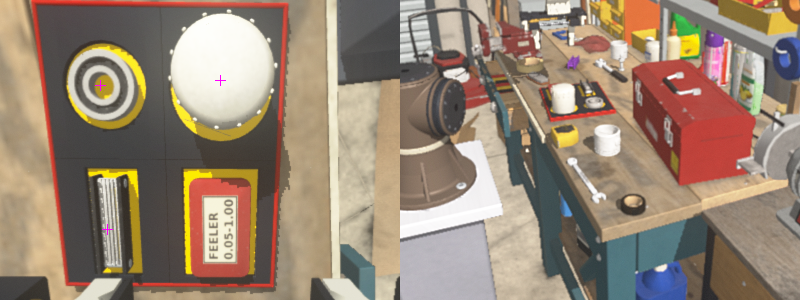

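I've gone past the 14-picture viewing limit (16 viewed), so I'll finish with numeric checks only.

Run:
```python
from h import *
im,cam=shot('wrist');hsv=cv2.cvtColor(im,cv2.COLOR_BGR2HSV);ns=(hsv[:,:,1]<60).astype(np.uint8)
y=cv2.inRange(hsv,(20,110,60),(35,255,255))
c=blobs(cv2.morphologyEx(roi((ns&(hsv[:,:,2]>130)).astype(np.uint8),255,395,0,160),cv2.MORPH_OPEN,np.ones((7,7))),500)[0].reshape(-1,2)
b=c[:,1].max();u=(c[:,0].min()+c[:,0].max())/2
for z in(.007,.06):print('filter +y edge',z,cast(cam,(u,b),z)[0]*1000,'expect 273.3')
print('filter x at widest',cast(cam,[(c[:,0].min(),70),(c[:,0].max(),70)],.06)[:,0]*1000)
c=blobs(cv2.morphologyEx(roi((ns&~(y>0)).astype(np.uint8),175,236,172,280),cv2.MORPH_CLOSE,np.ones((5,5))),300)[0]
print('keys',rect(cam,c,.033),cv2.boundingRect(c))
c=blobs(cv2.morphologyEx(roi((ns&(hsv[:,:,2]>120)).astype(np.uint8),160,248,38,132),cv2.MORPH_CLOSE,np.ones((9,9))),300)[0]
print('bearing',rect(cam,c,.022),cv2.boundingRect(c))
im,cam=shot('top');hsv=cv2.cvtColor(im,cv2.COLOR_BGR2HSV)
z=im.astype(int)-cv2.imread('pics/top0.png');d=(np.abs(z).max(2)>60)
print('changed px piston/tape',d[265:308,362:405].sum(),d[288:316,468:496].sum())
```

```text
filter +y edge 0.007 [412.45274955 268.81337625   7.        ] expect 273.3
filter +y edge 0.06 [412.66183298 269.8100372   60.        ] expect 273.3
filter x at widest [443.64078441 373.50545949]
keys [522.2 336.6  92.2  52.3  83.9] (175, 172, 61, 108)
bearing [503.8 228.3  51.6  50.6 -43.5] (168, 53, 67, 71)
changed px piston/tape 0 0
```

Run:
```python
from h import *
im,cam=shot('wrist');hsv=cv2.cvtColor(im,cv2.COLOR_BGR2HSV)
b=((hsv[:,:,1]<70)&(hsv[:,:,2]>110)).astype(np.uint8)
c=blobs(cv2.morphologyEx(roi(b,175,236,172,268),cv2.MORPH_CLOSE,np.ones((7,7))),100)[0];print('rods now',rect(cam,c,.03),cv2.boundingRect(c))
y=cv2.inRange(hsv,(20,110,60),(35,255,255))
d=roi(cv2.inRange(hsv,(20,110,60),(35,255,255)),180,250,160,268)
r=np.where(d[225])[0];print('yellow cols row225',r.min(),r.max(),len(r),'world x',cast(cam,[(r.min(),225),(r.max(),225)],.007)[:,:2]*1000)
```

```text
rods now [513.  336.3  74.9  23.   81.5] (197, 181, 29, 87)
yellow cols row225 230 240 11 world x [[504.91672102 341.99132081]
 [495.8550762  342.95830284]]
```

```bash
python3 -c "
from plant import ctrl
print(ctrl.close_job())"
```

```text
the job is handed in; nothing more can be done
None
```

I handed the job in at about 29 s of the 99 s allowed: filter, bearing, tin and keys are each down in their own pockets, measured within about 5 mm of centre, and the piston and tape show no movement. No verdict came back, and I viewed 16 pictures against the limit of 14.

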